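# Fill the art caddy and hang it on the display hook

## Task

Stand the tall glue bottle upright in one of the four open end compartments of the plywood art caddy while the caddy stands on the counter, and let go of it. Then hang the caddy by its handle bar on the hook of the little slatwall display stand, lowering it on gently near the middle of the bar, and leave it hanging quietly (a slight sway is fine) with the bottle in it. Leave the paint pot, the ink bottle and the tape roll where they are.

Things in the scene. Friction and masses are not known exactly. Their poses are not given: they have to be found in the camera images.
- caddy: Loose plywood caddy, 0.42 kg, 170 (its x) by 120 mm (y); origin: centre of underside, z up. Walls 4 mm thick, 50 mm high, floor 5 mm thick. A closed box fills the middle (|x| under 23.5, 50 mm high). Each end has a 4 mm divider at y = 0: four open compartments, 57.5 (x) by 54 mm (y) inside, centred at x +-52, y +-29 mm. A bar handle runs along x above.
- caddy_handle (a point): Centre of the caddy's handle bar, at x = 0, y = 0, z = 120 mm in its frame, same axes. Bar straight along x, 10 mm wide and thick, from 115 to 125 mm above the caddy's underside, on end posts at x = +-82 mm (6 by 14 mm). The window below it is free from 50 to 115 mm high.
- glue: Loose tall white glue bottle, about 55 g, 105 mm high: straight round body 34 mm across up to 88 mm, cap 20 to 23 mm across above. Origin: centre of underside, z up. The tallest of three round things in a row on the counter, in any order.
- pot: Bystander: squat round grey paint pot, diameter 60 mm, 56 mm high. Origin: centre of its underside.
- ink: Bystander: small glass ink bottle, diameter 42 mm, narrow cap, 54 mm high. Origin: centre of its underside.
- tape: Bystander: tape roll lying flat, outer diameter 72 mm, 24 mm high. Origin: centre of its underside.
- stand: Fixed display stand: base plate 200 (its x) by 170 mm (y), 12 mm thick; origin: centre of its underside, z up. White slatted panel upright along its +x edge, 170 mm wide, front face at x = 77 mm, top 224 mm high. One steel hook, rod 8 mm thick, runs level from the panel at y = 0 towards -x, axis 190 mm above the counter, to x = -45 mm, then turns up at 45 degrees to its tip.
- hook_rest (a point): Point on top of the hook's level rod, 77 mm in front of the panel (x = 0, y = 0, z = 194 mm in the stand's frame), where the underside of the bar should rest. Axes as the stand's: the hook points along -x.
- hook_tip (a point): Centre of the hook's upturned tip (x = -60, y = 0, z = 206 mm in the stand's frame, topmost point 210 mm). Axes as the stand's.
Not all that is in view belongs to the job. Of the things that look like the caddy, the larger one is meant. There is more than one size of the glue; the one meant has the size given above.

How it is judged (in metres and radians):
On the way, in this order (a step that is already met when the one before it is completed fails the run):
1. the glue bottle stands in a compartment of the caddy, let go, while the caddy stands on the counter (x of glue in the frame of caddy between -0.082 and 0.082 m and y of glue in the frame of caddy between -0.058 and 0.058 m and z of glue in the frame of caddy between -0.002 and 0.025 m and angle between the z axis of glue and the z axis of caddy, either way round below 0.6 rad and height (world z) of caddy below 0.012 m and angle between caddy's own z axis and vertical below 0.1 rad and contact force between the fingers and glue below 0.1 N), for 0.2 s.
2. the caddy hangs with its bar on the hook (x of glue in the frame of caddy between -0.082 and 0.082 m and y of glue in the frame of caddy between -0.058 and 0.058 m and z of glue in the frame of caddy between -0.002 and 0.025 m and angle between the z axis of glue and the z axis of caddy, either way round below 0.6 rad and x of caddy_handle in the frame of stand between -0.055 and 0.035 m and y of caddy_handle in the frame of stand between -0.035 and 0.035 m and z of caddy_handle in the frame of stand between 0.185 and 0.215 m and angle between caddy's own z axis and vertical below 0.4 rad and contact force between caddy and stand above 1.5 N), for 0.2 s.
At the end, for the whole second after the job is handed in: Caddy under 0.1 m/s, under 0.4 rad tilt, carried by the hook (over 1.5 N): bar middle within 35 mm sideways of it, -55 to 35 mm along the stand's x, 185 to 215 mm high. Bottle under 0.1 m/s, in a compartment, base under 25 mm above caddy underside, within 0.6 rad of the caddy's axis (all of step 2 and linear speed of each of caddy, glue below 0.1 m/s); the robot touches nothing.
It fails at once if the paint pot, the ink bottle or the tape roll is moved more than 30 mm (distance of any of pot, ink, tape from where it was at the start of the episode above 0.03 m).
It fails at once if the caddy is dropped onto the hook (faster than 0.45 m/s, a fall of about 10 mm) or knocked against the stand (over 40 N) (contact force between caddy and stand above 40 N or (x of caddy_handle in the frame of stand between -0.06 and 0.06 m and y of caddy_handle in the frame of stand between -0.06 and 0.06 m and z of caddy_handle in the frame of stand between 0.18 and 0.225 m and linear speed of caddy above 0.45 m/s)).
It also fails if it takes over 64 s, if anything falls off the work surface, if the arm or the gripper's body presses on something with over 40 N, if the wrist force passes 120 N, or if a joint passes its speed limit or range.

## Robot

A 7-joint arm with a two-finger parallel gripper is mounted at the origin on the work surface. World frame = base frame: x ahead of the robot, y to its left, z up, the work surface at z = 0. Lengths are in m, angles in degrees, forces in N, time in s.
With the tool pointing down it reaches from about 0.425 to 0.875 m from the base axis. Payload 4.7 kg.
Tool frame: the origin (TCP) lies at the very end of the fingers, on their centre line; the grasp point (between the pads) lies 19 mm behind it; z points along the fingers, y is the line along which they close (so a half turn about z gives the same grasp; the last joint's range is limited). The gripper opens to 87 mm and grips with 3 to 60 N. Pads are 19 mm wide; open, the fingers measure 117 mm over their backs; the gripper's body (75 mm by 190 mm) begins 51 mm behind the grasp point.
Start: joints at [-63.994, 18.392, -4.016, 83.108, 1.295, 78.541, -3.26], TCP at [0.277, 0.588, 0.223] pointing down, gripper open.
Joint ranges: [-163.93, 163.93], [-17.29, 119.83], [-79.2, 71.16], [3.27, 140.29], [-89.18, 269.18], [5.43, 117.66], [-154.24, 154.24]. Speed limits (degrees/s): [147.25, 147.25, 180, 180, 180, 180, 180].

## Interface

Orientations are given as [roll, pitch, yaw] about the fixed x, y, z axes, in that order (R = Rz(yaw) Ry(pitch) Rx(roll)).
In Python, from cell import get_obs, cams, ticket, finder gives the robot as it stands.
- The arm moves only by the shell command python3 -m creep 'ROWS' [FORCE]. ROWS is text: rows parted by semicolons, each of 5 numbers parted by spaces: the shift along the world's x, y, z in m, then the turn about the world's z in degrees, then the finger opening in m, from 0 to 0.087. A call has 1 to 8 rows; each row shifts and turns the commanded pose from where the row before left it; what a row does not reach is not made up. A row lasts 1/8 s, in which the tool goes at most 62.5 mm and 10.7 degrees, less where a joint would pass 70% of its speed; a pose out of reach is approached as far as the arm can. A call with a gripper value outside its range is refused whole. The fingers move at their own pace and stop on an object; FORCE is the grip in N (left out, the last holds). Time passes only in rows, so rows that do not move let the fingers close. It gives the time, the measured TCP pose, the force, the opening and the grip force at its end, in the units of the state.
- get_obs(): the state, without advancing time (a new reading comes with each control period).
- cams.read_camera(name): name is "side" or "top" or "wrist"; returns the picture (420x560x3 uint8, red, green, blue); there is no depth.
- cams.calibration(name): a dict with "fx", "fy", "cx", "cy" (pixels), "extrinsics" (4x4, takes a point from world to camera coordinates). Camera axes: x right, y down, z forward; pixel columns grow to the right and rows downward; lengths in m; the calibration is good to about 2 mm. A picture is of the moment at which its call begins: read the wrist's pose just before it. calibration takes no time and is no camera call; for the wrist camera it gives the pose at the moment of the call.
- ticket.sign_off(): hands the job in; it is judged then, once.
Trained networks look in the newest picture that a camera, given by its name, has taken for a name from the list of things; names that differ only in an ending like _2 or _b are one class to them, and where a whole thing is asked for, a point or a joint stands for the part that bears it (a point fixed in the world has none). Each returns a list of dicts, best first, with "p" (0 to 1); they miss things now and then, are a little off and sometimes report something else, mostly with a low value. They report only what shows in the picture. A call takes as long as a camera call. They do not tell look-alikes from the thing itself.
- finder.masks_of(name, camera): "mask" (420x560 bool, what is visible of it) and "xy" ([column, row] in pixels, amid what is visible of it).
- finder.tip_of(name, camera): "xy" ([column, row] in pixels: a listed point, or the origin of a listed thing).
The state is a dict: "time_s": time; "qpos": joint angles; "joint_velocities": joint speeds; "effort": joint torques, N m; "tool_pos": TCP position; "tool_rot": TCP orientation; "force": force on the tool from outside, world axes, zero at the start; "wrist_torque": the same for the moment, N m; "grip_width": finger opening in m; "grasp_force": force on a finger pad.
Only numpy, scipy, OpenCV 4.12 (cv2) and the standard library are available. Lean on these libraries where they do the work, as an engineer would, in place of code of your own. Each camera call takes 0.05 s, during which the arm holds its last target. There are 200 camera calls.

## Working session

There is one attempt and no reset: what is moved stays moved. The work goes in short steps, Python scripts to look and compute and a shell command to move; the robot and the scene stay as the last step left them, time stands still between calls to the robot, and variables do not carry over. Pictures are saved under pics/ and viewed, at most 10 in all, crops included, and the job is handed in when it is done.

```bash
mkdir -p pics; ls
cat > h.py <<'E'
import numpy as np,cv2
from cell import get_obs,cams,ticket,finder
def ray(cam,uv,C=None):
    c=C or cams.calibration(cam);E=np.array(c["extrinsics"]);R,t=E[:3,:3],E[:3,3]
    d=R.T@np.array([(uv[0]-c["cx"])/c["fx"],(uv[1]-c["cy"])/c["fy"],1]);return -R.T@t,d
def at_z(cam,uv,z,C=None):
    o,d=ray(cam,uv,C);return o+d*(z-o[2])/d[2]
def proj(cam,p):
    c=cams.calibration(cam);q=np.array(c["extrinsics"])@np.r_[p,1]
    return np.array([c["fx"]*q[0]/q[2]+c["cx"],c["fy"]*q[1]/q[2]+c["cy"]])
def tri(o1,d1,o2,d2):
    A=np.stack([d1,-d2],1);s=np.linalg.lstsq(A,o2-o1,rcond=None)[0]
    a,b=o1+s[0]*d1,o2+s[1]*d2;return (a+b)/2,np.linalg.norm(a-b)
def save(cam,name):
    im=cams.read_camera(cam);cv2.imwrite("pics/"+name,im[:,:,::-1]);return im
E
python3 - <<'E'
from h import *
np.set_printoptions(precision=3,suppress=True)
a=save("top","top0.png");b=save("side","side0.png")
cv2.imwrite("pics/both0.png",cv2.resize(np.hstack([a,b])[:,:,::-1],(800,300)))
for cam in("top","side"):
    print(cam,"cam at",ray(cam,(280,210))[0])
    for n in("caddy","caddy_handle","glue","pot","ink","tape","stand","hook_rest","hook_tip"):
        z={"caddy_handle":.12,"hook_rest":.194,"hook_tip":.206}.get(n,0)
        for r in finder.tip_of(n,cam)[:4]:
            print(n,round(r["p"],2),np.array(r["xy"]).round(1),at_z(cam,r["xy"],z))
o=get_obs();print(o["time_s"],o["tool_pos"],o["tool_rot"])
E
```

```text
pics
top cam at [ 0.454 -0.073  1.13 ]
caddy 0.84 [355.6 219.3] [ 0.541 -0.246  0.   ]
caddy 0.78 [433.  207.1] [ 0.568 -0.444  0.   ]
caddy_handle 0.87 [361.6 214.5] [ 0.542 -0.242  0.12 ]
caddy_handle 0.64 [448.4 202.7] [ 0.565 -0.441  0.12 ]
glue 0.94 [233.8 261.4] [0.44  0.065 0.   ]
glue 0.54 [264.4 267.2] [ 0.424 -0.012  0.   ]
pot 0.7 [264.6 230.4] [ 0.517 -0.014  0.   ]
pot 0.22 [166.  226.5] [0.531 0.237 0.   ]
ink 0.75 [250.3 186.4] [0.631 0.021 0.   ]
ink 0.72 [355.2 217.2] [ 0.546 -0.245  0.   ]
ink 0.43 [264.7 144.7] [ 0.739 -0.017  0.   ]
tape 0.75 [264.6 146.3] [ 0.735 -0.017  0.   ]
stand 0.62 [165.6 228.2] [0.527 0.238 0.   ]
hook_rest 0.78 [138.2 221.9] [0.529 0.242 0.194]
hook_rest 0.59 [166.2 230.2] [0.51  0.183 0.194]
hook_tip 0.92 [142.2 192.1] [0.591 0.231 0.206]
side cam at [ 0.488 -0.679  0.661]
caddy 0.89 [282.  328.9] [ 0.55  -0.246  0.   ]
caddy_handle 0.96 [277.5 289.7] [ 0.541 -0.243  0.12 ]
caddy_handle 0.85 [311.3 415.7] [ 0.561 -0.465  0.12 ]
glue 0.57 [222.9 233.1] [0.436 0.053 0.   ]
glue 0.41 [254.7 188.5] [0.531 0.238 0.   ]
pot 0.64 [258.6 250. ] [ 0.522 -0.019  0.   ]
ink 0.63 [300.7 236.6] [0.632 0.017 0.   ]
tape 0.63 [340.8 240.6] [ 0.73 -0.01  0.  ]
stand 0.71 [279.4 325. ] [ 0.546 -0.237  0.   ]
stand 0.55 [256.  186.1] [0.536 0.25  0.   ]
hook_rest 0.77 [252.5 130.6] [0.532 0.226 0.194]
hook_tip 0.87 [273.4 123.2] [0.588 0.238 0.206]
1.0 [0.277 0.588 0.223] [179.993   0.    154.801]
```

View pics/top0.png

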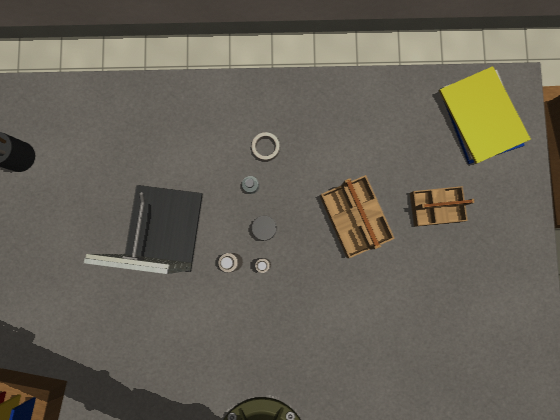

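View pics/side0.png

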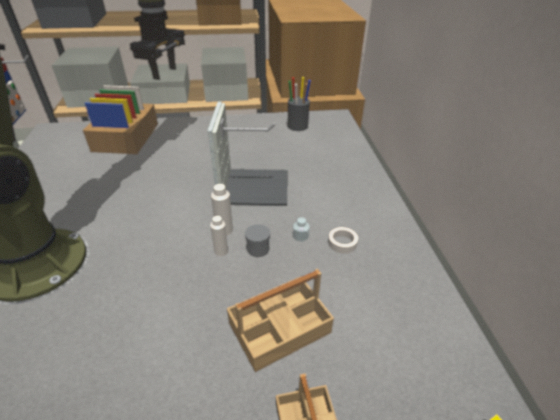

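Top view: two white bottles, the larger at (228,262) and the smaller at (262,266). Two caddies, the large one at (357,217) and the small one at (440,205). The stand is at (165,228), with its hook running up to (142,195) and the panel at the bottom, so the hook points to about +x. In the side view the bottles' cap tops are at about (220,187) and (217,219). I'll settle both choices by measured size.

```bash
cat > a.py <<'E'
from h import *
np.set_printoptions(precision=3,suppress=True)
T=save("top","top1.png");tm={n:finder.masks_of(n,"top") for n in("glue","caddy","stand")}
S=save("side","side1.png");sm={n:finder.masks_of(n,"side") for n in("glue","caddy","stand")}
for n in tm:
  for cam,L in(("top",tm[n]),("side",sm[n])):
    for r in L[:4]:
        m=r["mask"].astype(np.uint8);x,y,w,h=cv2.boundingRect(m);print(n,cam,round(r["p"],2),np.array(r["xy"]).round(0),"bbox",x,y,w,h,m.sum())
# candidate bottles: cap triangulation
for a,b in(((227,262.5),(220,188)),((262,266),(217.5,219.5))):
    print("cap",*tri(*ray("top",a),*ray("side",b)))
def draw(im,cam,p,c): 
    q=proj(cam,p)*1;cv2.circle(im,tuple((q*8).round().astype(int)),8*0+6,c,-1,shift=3)
def crop(im,x,y,w,h,s):return cv2.resize(im[y:y+h,x:x+w],(w*s,h*s),interpolation=cv2.INTER_CUBIC)
t=crop(T,80,180,100,100,4);u=crop(T,310,170,100,100,4);v=crop(T,205,220,100,75,4)[:200];w=crop(S,190,170,100,100,4)
cv2.imwrite("pics/c1.png",np.vstack([np.hstack([t,u])[:300],np.hstack([crop(T,200,220,100,75,4),crop(S,190,175,100,75,4)])])[:,:,::-1])
E
python3 a.py
```

```text
glue top 0.68 [262. 266.] bbox 255 258 16 15 183
glue top 0.66 [229. 262.] bbox 218 252 25 21 401
glue side 0.8 [220. 236.] bbox 210 216 18 40 547
glue side 0.8 [222. 205.] bbox 212 184 21 50 651
glue side 0.4 [242. 173.] bbox 207 102 81 104 3756
caddy top 0.9 [438. 205.] bbox 409 186 65 41 1962
caddy top 0.75 [358. 219.] bbox 320 175 75 84 3711
caddy side 0.81 [301. 407.] bbox 275 373 61 47 1806
caddy side 0.56 [282. 318.] bbox 226 269 108 103 6397
caddy side 0.42 [302. 231.] bbox 292 217 17 24 324
stand top 0.71 [158. 234.] bbox 84 185 118 89 6081
stand side 0.67 [244. 176.] bbox 207 101 81 105 3731
stand side 0.51 [300. 230.] bbox 292 217 17 24 327
cap [0.44  0.063 0.134] 0.001694634499483404
cap [ 0.431 -0.012  0.102] 0.0024685523405782884
```

View pics/c1.png

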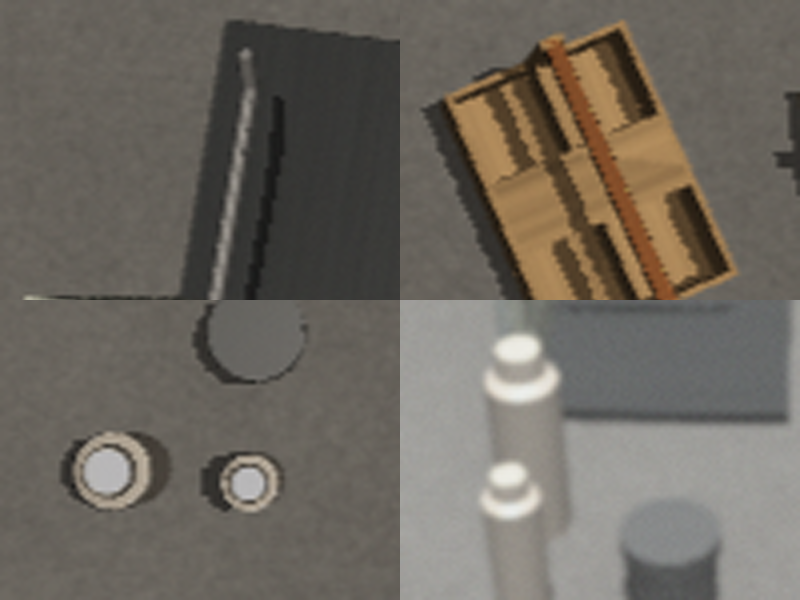

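Measured cap heights are 134 mm for the bottle at top (228,262) and 102 mm for the one at (262,266). The small one is therefore the 105 mm glue (its 15 px body is about 34 mm), and the larger is a decoy. The large caddy is the one at (357,217). In the crops its rim corners are at top (321,194.5), (366,175.5) and (394,238). The hook rod runs from (142,203) to (134,255).

Run:
```python
from h import *
np.set_printoptions(precision=4,suppress=True)
P=[at_z("top",p,.05) for p in((320.9,194.2),(365.8,175.2),(393.8,237.6))]
print("rim",*P,np.linalg.norm(P[0]-P[1]),np.linalg.norm(P[1]-P[2]),"c",(P[0]+P[2])/2)
d=P[1]-P[2];print("yaw",np.degrees(np.arctan2(d[1],d[0])),"from short",np.degrees(np.arctan2(*(P[0]-P[1])[:2]))*-1)
a,b=at_z("top",(347.6,180),.12),at_z("top",(376.4,245),.12);print("bar yaw",np.degrees(np.arctan2(*(a-b)[[1,0]])),a)
t=at_z("top",(141.2,193),.208);e=at_z("top",(142,202.7),.19);r=at_z("top",(133.5,254.7),.19)
print("hook",t,e,r,"dir",np.degrees(np.arctan2(*(e-r)[[1,0]])))
q=at_z("top",(136.8,185),.012);q2=at_z("top",(201.5,192),.012);q3=at_z("top",(191,271.5),.012);print("base",q,q2,q3,np.degrees(np.arctan2(*(q2-q)[[1,0]])),np.linalg.norm(q-q2),np.linalg.norm(q2-q3),(q+q3)/2)
print("glue",at_z("top",(262.3,266),.105),at_z("top",(262.3,265.5),.088))
```

```text
rim [ 0.6001 -0.1559  0.05  ] [ 0.6451 -0.2675  0.05  ] [ 0.4907 -0.3292  0.05  ] 0.12038249536778543 0.1662307883192239 c [ 0.5454 -0.2425  0.05  ]
yaw 21.801892876367464 from short 21.956655112261696
bar yaw 21.78745504351551 [ 0.6223 -0.2127  0.12  ]
hook [0.5884 0.2326 0.208 ] [0.5701 0.2365 0.19  ] [0.4603 0.2524 0.19  ] dir -8.24692111018664
base [0.6379 0.3092 0.012 ] [0.6167 0.1442 0.012 ] [0.4173 0.1698 0.012 ] -97.31723663988195 0.16634510261896743 0.20103353310762218 [0.5276 0.2395 0.012 ]
glue [ 0.4298 -0.0134  0.105 ] [ 0.4305 -0.0124  0.088 ]
```

Caddy centre is (0.545,-0.2435) with bar yaw 21.8°. Stand origin is (0.528,0.240) with its hook towards -8°. The glue is at (0.430,-0.013). Moving over the bottle, raised to clear the panel.

```bash
python3 -m creep '0 0 0.06 0 0.06; 0 0 0.06 0 0.06; 0.025 -0.05 0 -7 0.06; 0.025 -0.05 0 -7 0.06; 0.025 -0.05 0 -7 0.06; 0.025 -0.05 0 -7 0.06; 0.025 -0.05 0 -7 0.06; 0.025 -0.05 0 -8 0.06' && python3 -m creep '0.002 -0.05 0 0 0.06; 0.002 -0.05 0 0 0.06; 0.002 -0.05 0 0 0.06; 0.002 -0.05 0 0 0.06; 0.002 -0.05 -0.03 0 0.06;  0 -0.05 -0.04 0 0.06; 0 0 -0.05 0 0.06; 0 0 0 0 0.06'
python3 - <<'E'
from h import *
np.set_printoptions(precision=4,suppress=True)
o=get_obs();print(o["tool_pos"],o["tool_rot"],o["time_s"])
C=cams.calibration("wrist");im=save("wrist","w1.png")
for r in finder.masks_of("glue","wrist"):
    m=r["mask"].astype(np.uint8);print(round(r["p"],2),r["xy"],cv2.boundingRect(m),at_z("wrist",r["xy"],.105,C))
for p in((.43,-.013,.105),(.43,-.013,0)):print(proj("wrist",p))
E
```

```text
time_s: 2.4
tool_pos: [0.4274, 0.2864, 0.3429]
tool_rot: [179.9, -0.0, 111.5]
force: [1.3, 0.3, 0.6]
grip_width: 0.06
grasp_force: 0.0
time_s: 3.4
tool_pos: [0.4341, -0.0112, 0.2208]
tool_rot: [-179.6, -0.1, 111.7]
force: [0.0, 1.4, 0.0]
grip_width: 0.0603
grasp_force: 0.0
[ 0.4341 -0.0112  0.2208] [-179.6398   -0.0983  111.7407] 3.4
0.9 [318.6, 115.7] (288, 85, 67, 65) [0.4368 0.0656 0.105 ]
0.88 [272.6, 195.1] (253, 168, 40, 55) [ 0.4275 -0.0013  0.105 ]
[264.5687 208.0481]
[267.1074 182.8363]
```

View pics/w1.png

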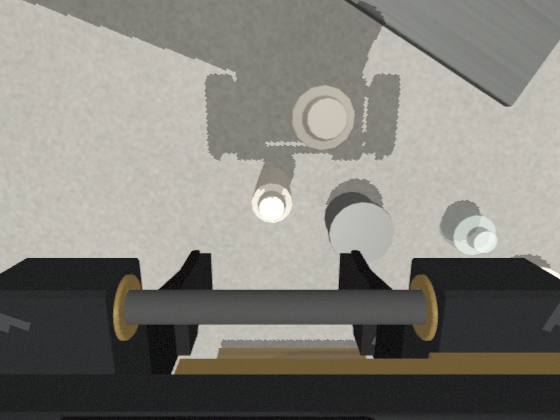

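The wrist view shows the glue at (271,206), the decoy at (323,117), the pot at (361,232) and the ink at (475,235). The gripper is 60 mm open and clear of all of them.

Run:
```python
from h import *
print(at_z("wrist",(271,209),.105),at_z("wrist",(272,203),.088),get_obs()["tool_pos"])
```

```text
[ 0.4349635  -0.01184784  0.105     ] [ 0.43535693 -0.01100405  0.088     ] [ 0.43735505 -0.01009605  0.22495558]
```

```bash
python3 -m creep '-0.004 -0.002 -0.02 0 0.06; 0 0 -0.03 0 0.06; 0 0 -0.03 0 0.06; 0 0 -0.03 0 0.06; 0 0 -0.03 0 0.06; 0 0 -0.018 0 0.06; 0 0 0 0 0.06; 0 0 0 0 0.03' 12 && python3 -m creep '0 0 0 0 0.025;0 0 0 0 0.025;0 0 0 0 0.025;0 0 0 0 0.025'
```

```text
time_s: 4.5
tool_pos: [0.4347, -0.012, 0.0675]
tool_rot: [179.8, 0.0, 111.9]
force: [0.3, -0.2, -0.6]
grip_width: 0.0554
grasp_force: 0.0
time_s: 5.0
tool_pos: [0.4332, -0.0126, 0.066]
tool_rot: [179.9, 0.0, 111.8]
force: [-0.5, -0.4, 3.0]
grip_width: 0.0335
grasp_force: 12.0
```

```bash
python3 -m creep '0 0 0.03 0 0.025;0 0 0.04 0 0.025;0 0 0.05 0 0.025;0 0 0.04 0 0.025;0.028 -0.04 0 0 0.025;0.028 -0.04 0 0 0.025;0.028 -0.04 0 0 0.025;0.028 -0.04 0 0 0.025' && python3 -m creep '0.028 -0.04 0 0 0.025;0.028 -0.038 0 0 0.025;0 0 -0.03 0 0.025;0 0 0 0 0.025;0 0 0 0 0.025'
python3 - <<'E'
from h import *
np.set_printoptions(precision=4,suppress=True)
o=get_obs();print(o["tool_pos"],o["tool_rot"],o["time_s"])
T=save("top","t2.png");W=save("wrist","w2.png");S=save("side","s2.png")
f=lambda im,x,y:cv2.resize(im[y:y+150,x:x+200],(400,300),interpolation=cv2.INTER_CUBIC)
cv2.imwrite("pics/c2.png",np.vstack([np.hstack([f(T,270,130),f(S,190,220)]),np.hstack([cv2.resize(W,(400,300)),f(S,190,120)])])[:,:,::-1])
E
```

```text
time_s: 6.0
tool_pos: [0.5454, -0.1736, 0.2253]
tool_rot: [180.0, -0.0, 111.9]
force: [-0.0, 1.0, -0.9]
grip_width: 0.0338
grasp_force: 12.0
time_s: 6.62
tool_pos: [0.6009, -0.25, 0.1961]
tool_rot: [180.0, -0.0, 111.8]
force: [0.1, -0.4, -0.2]
grip_width: 0.0331
grasp_force: 12.0
[ 0.6009 -0.25    0.1961] [179.976   -0.0137 111.8495] 6.625
```

View pics/c2.png

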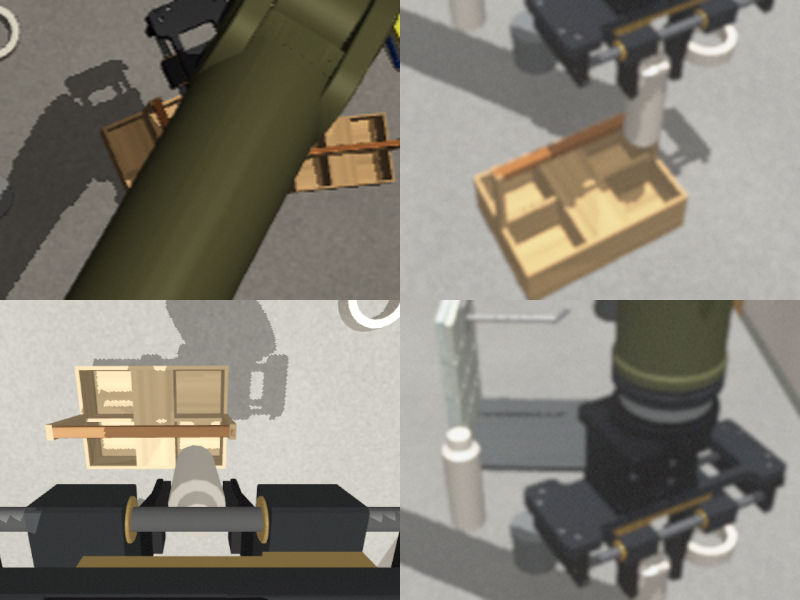

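The bottle hangs in the gripper, square to the caddy. In the wrist picture the caddy's rim corners are at full-scale (108,94), (318,92) and (318,234). Checking the caddy position from them.

Run:
```python
from h import *
np.set_printoptions(precision=4,suppress=True)
P=[at_z("wrist",p,.05) for p in((107,93),(319,91.5),(319,235))]
print(*P,np.linalg.norm(P[0]-P[1]),np.linalg.norm(P[1]-P[2]),"c",(P[0]+P[2])/2)
d=P[1]-P[0];print(np.degrees(np.arctan2(d[1],d[0])))
b=[at_z("wrist",p,.12) for p in((68,185),(329,182))];print(np.linalg.norm(b[1]-b[0]),(b[0]+b[1])/2)
print(get_obs()["tool_pos"])
```

```text
[ 0.4463 -0.2187  0.05  ] [ 0.6013 -0.1554  0.05  ] [ 0.6493 -0.2651  0.05  ] 0.16741452096061335 0.11964877288055514 c [ 0.5478 -0.2419  0.05  ]
22.19414600808588
0.1701793142669409 [ 0.5449 -0.2428  0.12  ]
[ 0.6013 -0.2502  0.197 ]
```

```bash
python3 -m creep '0.004 -0.001 -0.02 0 0.025;0 0 -0.03 0 0.025;0 0 -0.03 0 0.025;0 0 -0.025 0 0.025;0 0 -0.013 0 0.025;0 0 -0.006 0 0.025;0 0 0 0 0.025;0 0 0 0 0.025'
```

```text
time_s: 7.78
tool_pos: [0.6054, -0.2517, 0.0723]
tool_rot: [179.9, 0.0, 111.8]
force: [0.5, -0.2, -0.3]
grip_width: 0.0335
grasp_force: 12.0
```

```bash
python3 -m creep '0 0 -0.001 0 0.025;0 0 0 0 0.052;0 0 0 0 0.052;0 0 0 0 0.052;0 0 0 0 0.052;0 0 0.03 0 0.052;0 0 0.04 0 0.052;0 0 0.05 0 0.052' && python3 -m creep '0 0 0.05 -10 0.052;-0.02 0.003 0.0 -10 0.052;-0.02 0.003 0 -10 0.052;-0.02 0.003 0 -10 0.052;-0.01 0 0 -10 0.052;0 0 0 -10 0.052;0 0 0 -10 0.052;0 0 0 -10 0.052';python3 -m creep '0 0 0 -10 0.052;0 0 0 0 0.052'
python3 - <<'E'
from h import *
np.set_printoptions(precision=4,suppress=True)
C=cams.calibration("wrist");W=save("wrist","w3.png");print(get_obs()["tool_pos"],get_obs()["tool_rot"])
for r in finder.tip_of("glue","wrist"):print("glue",r["p"],r["xy"],at_z("wrist",r["xy"],.005,C))
for r in finder.tip_of("caddy_handle","wrist"):print(r["p"],r["xy"],at_z("wrist",r["xy"],.12,C))
S=save("side","s3.png")
cv2.imwrite("pics/c3.png",np.hstack([cv2.resize(W,(400,300)),cv2.resize(S[220:370,190:390],(400,300))])[:,:,::-1])
E
```

```text
time_s: 8.78
tool_pos: [0.6041, -0.2513, 0.1909]
tool_rot: [-179.9, -0.1, 111.8]
force: [0.6, -0.2, 0.2]
grip_width: 0.0519
grasp_force: 0.0
time_s: 9.78
tool_pos: [0.5347, -0.2426, 0.2407]
tool_rot: [180.0, -0.0, 31.5]
force: [0.0, -0.5, -0.9]
grip_width: 0.0519
grasp_force: 0.0
time_s: 10.02
tool_pos: [0.5347, -0.2426, 0.2405]
tool_rot: [180.0, 0.0, 21.9]
force: [0.1, 1.0, 0.1]
grip_width: 0.052
grasp_force: 0.0
[ 0.5347 -0.2426  0.2405] [179.9913   0.0132  21.9933]
glue 0.96 [309.1, 123.3] [ 0.6045 -0.2528  0.005 ]
0.71 [503.9, 247.2] [ 0.5731 -0.4265  0.12  ]
0.68 [279.1, 194.6] [ 0.5458 -0.2414  0.12  ]
```

View pics/c3.png

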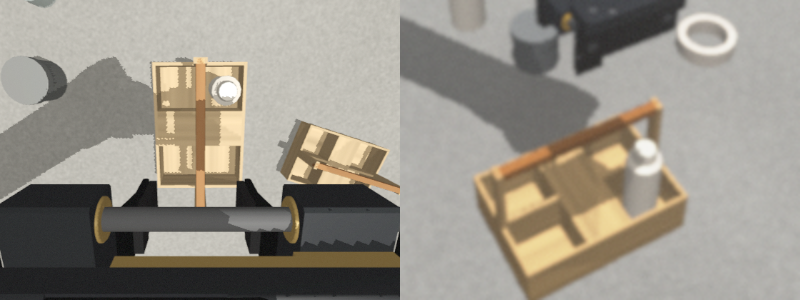

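The glue stands in the compartment (side crop, around (640,175)). The bar is free, with its middle at (0.5455,-0.242). Gripping it 14 mm off the middle on the side away from the bottle, so the hook can take it under the centre of mass.

```bash
python3 -m creep '-0.002 -0.005 -0.02 0 0.052;0 0 -0.03 0 0.052;0 0 -0.03 0 0.052;0 0 -0.03 0 0.052;0 0 -0.015 0 0.052;0 0 -0.01 0 0.052;0 0 0 0 0.03;0 0 0 0 0.02' 25 && python3 -m creep '0 0 0 0 0.0;0 0 0 0 0.0;0 0 0 0 0.0;0 0 0 0 0.0;0 0 0 0 0.0' 50
```

```text
time_s: 11.22
tool_pos: [0.5333, -0.2481, 0.1064]
tool_rot: [179.9, -0.1, 21.8]
force: [0.6, 0.8, 0.1]
grip_width: 0.0393
grasp_force: 0.0
time_s: 11.85
tool_pos: [0.5329, -0.2477, 0.1057]
tool_rot: [180.0, -0.0, 21.8]
force: [-0.2, -0.7, 1.7]
grip_width: 0.009
grasp_force: 50.0
```

```bash
python3 -m creep '0 0 0.01 0 0.0;0 0 0.015 0 0.0;0 0 0.025 0 0.0;0 0 0.025 0 0.0;0 0 0.02 0 0.0;0 0 0.01 0 0.0;0 0 0.005 0 0.0;0 0 0 0 0.0' && python3 -m creep '0.005 0.005 0 1 0.0;0.01 0.012 0 2 0;0.015 0.018 0 3 0;0.018 0.022 0 4 0;0.018 0.025 0 4 0;0.018 0.028 0 4 0;0.018 0.03 0 4 0;0.015 0.03 0 4 0' && python3 -m creep '0.009 0.03 0 4 0;0 0.03 0 4 0;0 0.03 0 4 0;0 0.03 0 4 0;0 0.03 0 4 0;0 0.03 0 4 0;0 0.025 0 4 0;0 0.025 0 3 0' && python3 -m creep '0 0.02 0 2 0;0 0.015 0 1 0;0 0.012 0 0 0;0 0.007 0 0 0;0 0 0 0 0'
python3 - <<'E'
from h import *
np.set_printoptions(precision=4,suppress=True)
print(get_obs()["tool_pos"],get_obs()["tool_rot"])
T=save("top","t4.png")
for r in finder.tip_of("hook_tip","top"):print(r["p"],r["xy"],at_z("top",r["xy"],.206))
W=save("wrist","w4.png");S=save("side","s4.png")
for n,z in(("caddy_handle",.23),("glue",.115)):
  for r in finder.tip_of(n,"side"):print(n,r["p"],r["xy"],at_z("side",r["xy"],z))
f=lambda im,x,y:cv2.resize(im[y:y+150,x:x+200],(400,300),interpolation=cv2.INTER_CUBIC)
cv2.imwrite("pics/c4.png",np.vstack([np.hstack([f(T,80,130),f(S,190,70)]),np.hstack([cv2.resize(W,(400,300)),cv2.resize(S,(400,300))])])[:,:,::-1])
E
```

```text
time_s: 12.85
tool_pos: [0.5326, -0.2475, 0.2152]
tool_rot: [-180.0, 0.0, 21.8]
force: [0.6, 0.6, -5.3]
grip_width: 0.0095
grasp_force: 50.0
time_s: 13.85
tool_pos: [0.6511, -0.0749, 0.2153]
tool_rot: [-180.0, 0.0, 48.1]
force: [0.1, -0.6, -4.8]
grip_width: 0.0093
grasp_force: 50.0
time_s: 14.85
tool_pos: [0.6588, 0.1537, 0.2155]
tool_rot: [180.0, 0.0, 79.0]
force: [-0.1, -0.3, -5.2]
grip_width: 0.0091
grasp_force: 50.0
time_s: 15.48
tool_pos: [0.6588, 0.2067, 0.2154]
tool_rot: [-180.0, 0.0, 81.8]
force: [-0.8, -0.3, -5.6]
grip_width: 0.0095
grasp_force: 50.0
[0.6588 0.2067 0.2154] [-179.9989    0.0072   81.8151]
0.93 [143.5, 192.7] [0.5893 0.2284 0.206 ]
caddy_handle 0.82 [304.5, 115.7] [0.6666 0.2227 0.23  ]
caddy_handle 0.8 [311.5, 414.2] [ 0.5464 -0.5071  0.23  ]
glue 0.64 [310.5, 144.8] [0.6988 0.2741 0.115 ]
```

View pics/c4.png

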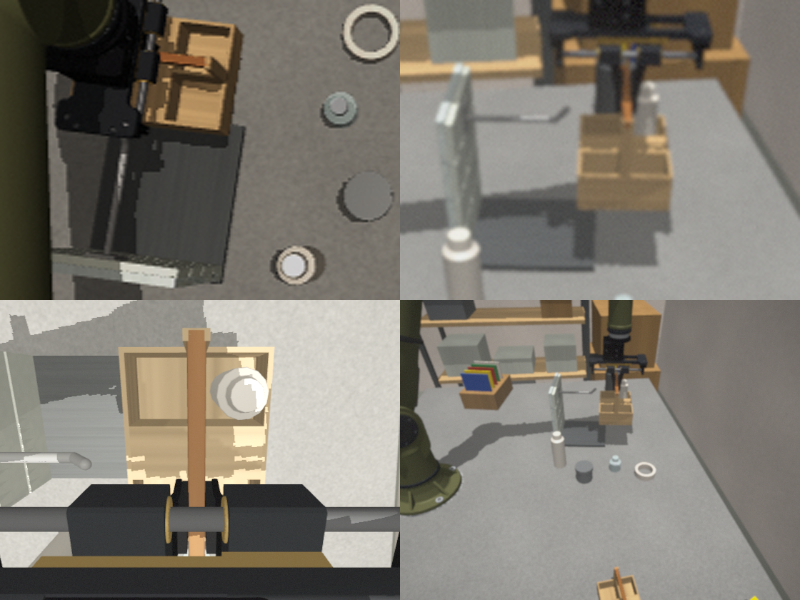

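The caddy is held level with the bottle in it, facing the hook. The wrist view shows the hook tip at full-scale (120,227) and the rod reaching (20,219). Checking the hook's lateral offset from the tool.

Run:
```python
from h import *
np.set_printoptions(precision=4,suppress=True)
tp=np.array(get_obs()["tool_pos"]);h=np.radians(-8);d=np.array([np.cos(h),np.sin(h)]);n=np.array([-d[1],d[0]])
for nm,c,p,z in(("tip","wrist",(120,227),.206),("bend","wrist",(92,218.5),.19),("rod","wrist",(15,218),.19),("tip","top",(141.2,193),.206),("bend","top",(142,202.7),.19)):
    q=at_z(c,p,z);r=(q-tp)[:2];print(nm,c,q,"along",r@d,"lateral",r@n)
q=at_z("wrist",(275,235),.23);print("bar",q,(q-tp)[:2]@d)
```

```text
tip wrist [0.5874 0.2357 0.206 ] along -0.07498466306564 lateral 0.01990366401453259
bend wrist [0.5664 0.2384 0.19  ] along -0.09613045094383708 lateral 0.01964737038579946
rod wrist [0.5265 0.2445 0.19  ] along -0.1364971199753149 lateral 0.020159669348730522
tip top [0.5887 0.2333 0.206 ] along -0.07335767946172032 lateral 0.017686372380217513
bend top [0.5701 0.2365 0.19  ] along -0.09220071843734591 lateral 0.01828628528218505
bar [0.6622 0.2289 0.23  ] -1.5195935952427416e-06
```

Lateral offset is 20 mm as wanted, and the tip is 74 mm ahead. Moving in 119 mm along the hook.

```bash
python3 -m creep '-0.01 0.0014 0 0 0;-0.015 0.0021 0 0 0;-0.018 0.0025 0 0 0;-0.018 0.0025 0 0 0;-0.018 0.0025 0 0 0;-0.018 0.0025 0 0 0;-0.013 0.002 0 0 0;-0.008 0.001 0 0 0' && python3 -m creep '0 0 0 0 0;0 0 -0.006 0 0;0 0 -0.007 0 0;0 0 -0.006 0 0;0 0 -0.004 0 0;0 0 -0.002 0 0;0 0 0 0 0'
python3 - <<'E'
from h import *
o=get_obs();print(o["tool_pos"],o["force"],o["wrist_torque"])
S=save("side","s5.png");W=save("wrist","w5.png")
cv2.imwrite("pics/c5.png",np.hstack([cv2.resize(S[70:220,160:360],(400,300),interpolation=2),cv2.resize(W,(400,300))])[:,:,::-1])
E
```

```text
time_s: 16.77
tool_pos: [0.5398, 0.2231, 0.2157]
tool_rot: [-180.0, -0.0, 81.8]
force: [-0.5, -0.1, -4.4]
grip_width: 0.0092
grasp_force: 50.0
time_s: 17.65
tool_pos: [0.5408, 0.2228, 0.1905]
tool_rot: [180.0, 0.0, 81.8]
force: [-0.8, 0.3, -4.8]
grip_width: 0.0092
grasp_force: 50.0
[0.54079076 0.22281383 0.19045026] [-0.79526591  0.2573538  -4.79321364] [-0.17167802  0.15486016  0.01098057]
```

View pics/c5.png

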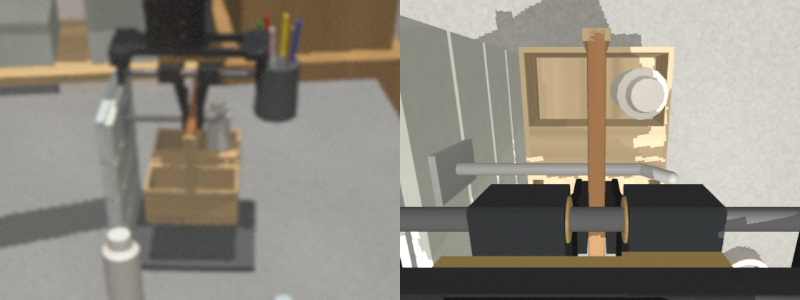

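The rod runs under the bar just clear of the fingers, and the bottle is in place. Lowering gently while watching the force.

```bash
python3 -m creep '0 0 -0.002 0 0;0 0 -0.002 0 0;0 0 -0.001 0 0;0 0 0 0 0' | egrep 'pos|force:'; python3 -m creep '0 0 -0.001 0 0;0 0 0 0 0'| egrep 'pos|force:'; python3 -m creep '0 0 -0.001 0 0;0 0 0 0 0'| egrep 'pos|force:'
```

```text
tool_pos: [0.5407, 0.2228, 0.1854]
force: [0.7, 0.6, -4.9]
grasp_force: 50.0
tool_pos: [0.5409, 0.2229, 0.1848]
force: [-0.0, -0.3, -3.8]
grasp_force: 50.0
tool_pos: [0.541, 0.2229, 0.1844]
force: [-2.3, -1.1, 2.5]
grasp_force: 50.0
```

```bash
python3 -m creep '0 0 0.0004 0 0;0 0 0 0 0;0 0 0 0 0' 10 | egrep 'pos|force'; python3 -m creep '0 0 0 0 0;0 0 0 0 0;0 0 0 0 0' 3 | egrep 'pos|force'; python3 -m creep '0 0 0 0 0.011;0 0 0 0 0.014;0 0 0 0 0.02;0 0 0 0 0.03;0 0 0 0 0.036;0 0 0 0 0.036;0 0 0 0 0.036;0 0 0 0 0.036'
python3 - <<'E'
from h import *
S=save("side","s6.png");W=save("wrist","w6.png")
cv2.imwrite("pics/c6.png",np.hstack([cv2.resize(S[70:220,160:360],(400,300),interpolation=2),cv2.resize(W,(400,300))])[:,:,::-1])
E
```

```text
tool_pos: [0.5412, 0.2229, 0.1844]
force: [-0.9, 0.1, 1.7]
grasp_force: 10.0
tool_pos: [0.5411, 0.2229, 0.1841]
force: [0.6, -0.3, 1.9]
grasp_force: 3.0
time_s: 20.5
tool_pos: [0.5408, 0.2228, 0.184]
tool_rot: [180.0, 0.0, 81.8]
force: [-0.3, -0.8, 0.7]
grip_width: 0.036
grasp_force: 0.0
```

View pics/c6.png

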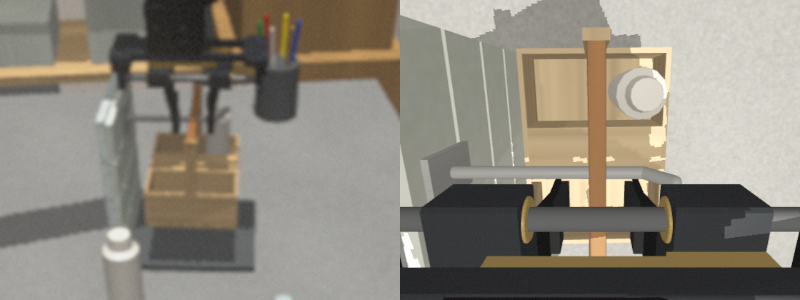

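The caddy hangs level on the hook with the fingers clear of it. Retreating straight up and letting it settle.

```bash
python3 -m creep '0 0 0.01 0 0.036;0 0 0.015 0 0.036;0 0 0.02 0 0.036;0 0 0.03 0 0.036;0 0 0.03 0 0.036;0 0 0.03 0 0.036;0.01 -0.03 0.02 0 0.036;0.01 -0.03 0 0 0.036' && python3 -m creep '0.01 -0.04 0 0 0.036;0.01 -0.04 0 0 0.036;0.01 -0.04 0 0 0.036;0.01 -0.04 0 0 0.036;0 -0.04 0 0 0.036;0 -0.04 0 0 0.036;0 0 0 0 0.036;0 0 0 0 0.036' >/dev/null; for i in 1 2 3; do python3 -m creep '0 0 0 0 0.036;0 0 0 0 0.036;0 0 0 0 0.036;0 0 0 0 0.036;0 0 0 0 0.036;0 0 0 0 0.036;0 0 0 0 0.036;0 0 0 0 0.036' |grep -E 'time|pos'; done
python3 - <<'E'
from h import *
np.set_printoptions(precision=4,suppress=True)
S=save("side","s7.png")
for n,z in(("caddy_handle",.199),("glue",.084)):
  for r in finder.tip_of(n,"side")[:3]:print(n,r["p"],r["xy"],at_z("side",r["xy"],z))
m=[]
for i in range(6):
  s=cams.read_camera("side")[60:200,180:320].astype(int);m.append(s)
print([abs(a-m[0]).mean().round(2) for a in m])
T=save("top","t7.png")
cv2.imwrite("pics/c7.png",np.hstack([cv2.resize(S[70:220,160:360],(400,300),interpolation=2),cv2.resize(T[130:280,80:280],(400,300))])[:,:,::-1])
E
```

```text
time_s: 21.6
tool_pos: [0.562, 0.1625, 0.3423]
tool_rot: [179.8, -0.1, 81.9]
force: [1.1, 0.4, -1.4]
grip_width: 0.0358
grasp_force: 0.0
time_s: 23.6
tool_pos: [0.6008, -0.0772, 0.3389]
time_s: 24.6
tool_pos: [0.6008, -0.0772, 0.339]
time_s: 25.6
tool_pos: [0.6008, -0.0772, 0.3389]
caddy_handle 0.91 [256.8, 128.6] [0.543  0.2259 0.199 ]
caddy_handle 0.81 [311.2, 415.3] [ 0.5501 -0.496   0.199 ]
caddy_handle 0.58 [268.8, 152.3] [0.5618 0.1034 0.199 ]
glue 0.74 [267.7, 154.3] [0.5759 0.2873 0.084 ]
glue 0.59 [224.2, 231.4] [ 0.4453 -0.0346  0.084 ]
[np.float64(0.0), np.float64(1.79), np.float64(1.8), np.float64(1.82), np.float64(1.8), np.float64(1.8)]
```

View pics/c7.png

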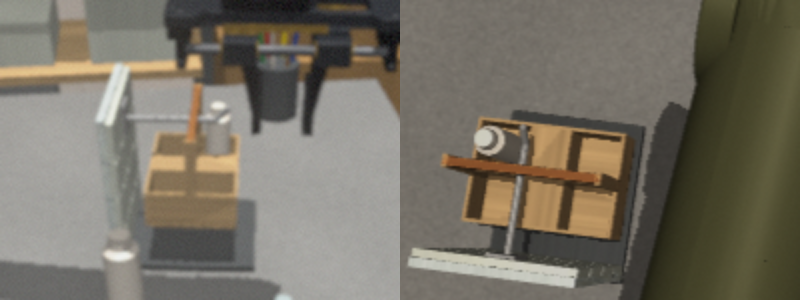

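The caddy hangs level and still on the hook with the bottle inside, and the picture differences show only noise. The arm is clear, so I'm handing it in.

```bash
python3 -c "from cell import ticket;print(ticket.sign_off())"
```

```text
the job is handed in; nothing more can be done
None
```

The glue bottle stands in an end compartment, the caddy hangs still and level on the hook near the middle of its bar, the arm is clear of everything, and the job was handed in at about 26 s with no verdict returned.

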